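# Cover the washed mixing tubs

### The arm

A 7-joint arm with a two-finger parallel gripper is mounted at the origin on the work surface. World frame = base frame: x ahead of the robot, y to its left, z up, the work surface at z = 0. Lengths are in m, angles in rad, forces in N, time in s.
With the tool pointing down it reaches from about 0.425 to 0.875 m from the base axis. Payload 8.4 kg.
Tool frame: the origin (TCP) lies at the very end of the fingers, on their centre line; the grasp point (between the pads) lies arm.grip_depth behind it (arm.grip_depth is the distance from the TCP to the grasp point, in m); z points along the fingers, y is the direction in which the jaws open and shut (so a half turn about z gives the same grasp; the last joint's range is limited). The gripper opens to 87 mm and grips with 3 to 60 N. Pads are 19 mm wide; open, the fingers measure 117 mm over their backs; the gripper's body (75 mm by 190 mm) begins 51 mm behind the grasp point.
Start: joints at [-1.213, 0.333, 0.04, 1.465, -0.013, 1.343, -0.059], TCP at [0.287, 0.583, 0.223] pointing down, gripper open.
Joint ranges: [-2.58, 2.58], [-0.38, 2.09], [-1.3, 1.39], [0.25, 2.4], [-1.5, 4.64], [0.08, 2.09], [-2.65, 2.65]. Speed limits (rad/s): [2.22, 2.22, 2.79, 2.79, 3.14, 3.14, 3.14].

### API

Orientations are given as a 3x3 rotation matrix whose columns are the frame's x, y, z axes.
In Python, from bench import arm gives the robot as it stands. The module is installed in compiled form; this text tells all that it offers.
- The arm moves only by the tool servo_tool, never from a script. Its argument "motion" is a list of rows, each a list of 3 entries, a list of its own where there are three numbers: the finger opening in cm, from 0 to 8.7, then the shift along the tool's x, y, z in cm, then the turn, a rotation vector about the tool's x, y, z in rad. A call has 1 to 20 rows; each row is the pose to reach, as a shift and turn from the pose commanded when the call began, along the tool's axes at that moment; what a row does not reach only later rows make up. A row lasts 1/10 s, in which the tool goes at most 50 mm and 8.59 degrees, less where a joint would pass 70% of its speed; a pose out of reach is approached as far as the arm can. A call with a gripper value outside its range is refused whole. The fingers move at their own pace and stop on an object; "grip_force" is the grip in N (left out, the last holds). Time passes only in rows, so rows that repeat a pose let the fingers close. It gives the time, the measured TCP pose, the force and the opening at its end, in the units of the state.
- arm.get_obs(): the state, without advancing time (a new reading comes with each control period).
- arm.snapshot(name): name is "side" or "top"; returns (picture, depth): 400x640x3 uint8, red, green, blue; 400x640 float32, m along the optical axis (not along the pixel's ray), 0 where there is no reading.
- arm.calibration(name): a dict with "fx", "fy", "cx", "cy" (pixels), "dist" ([k1, k2, p1, p2, k3] as OpenCV has them; the pictures are not rectified), "R" (3x3) and "t" (3): a world point X has camera coordinates R X + t. Camera axes: x right, y down, z forward; pixel columns grow to the right and rows downward; lengths in m; the calibration is good to about 2 mm. A picture is of the moment at which its call begins. calibration takes no time and is no camera call.
- arm.finish_job(): hands the job in, once; it reports no verdict.
The state is a dict: "time": time; "joint_positions": joint angles; "joint_velocities": joint speeds; "tau": joint torques, N m; "tool_pos": TCP position; "eef_rot": TCP orientation; "wrist_force": force on the tool from outside, world axes, zero at the start; "wrist_torque": the same for the moment, N m; "gripper_width": opening from 0.0 (shut) to 1.0 (fully open).
Only numpy, scipy, OpenCV 4.12 (cv2) and the standard library are available. Lean on these libraries where they do the work, as an engineer would, in place of code of your own. Each camera call takes 0.05 s, during which the arm holds its last target.

### The job

The washed mixing tubs have to be covered against dust: put each of the four loose lids with black grips on the white tub of its own shape and size (large round, small round, square, oblong), so that its plug drops inside the mouth and the lid lies flat on the rim. Leave the two amber jars (one large, one small) standing where they are.

Things in the scene. Friction and masses are not known exactly. Their poses are not given: they have to be found in the camera images.
- large_round_lid: Large round bare aluminium lid, about 0.12 kg: flange 110 mm across, 6 mm thick (10 to 16 mm above the origin); under it a plug 76 mm across, 10 mm deep; on top a black round knob 24 mm across, 30 mm tall (16 to 46 mm above the origin). Origin: centre of the plug's underside, z up: at table height at the start; seated, 10 mm below the tub's rim.
- small_round_lid: Small round bare aluminium lid, about 0.06 kg: flange 74 mm across, 6 mm thick (10 to 16 mm above the origin); under it a plug 40 mm across, 10 mm deep; on top a black round knob 24 mm across, 30 mm tall (16 to 46 mm above the origin). Origin: centre of the plug's underside, z up: at table height at the start; seated, 10 mm below the tub's rim.
- square_lid: Square bare aluminium lid, about 0.09 kg: flange 84 x 84 mm (x by y), 6 mm thick (10 to 16 mm above the origin); under it a plug 50 x 50 mm, 10 mm deep; on top a black bar grip 40 mm along x, 18 mm along y, to 46 mm above the origin. Fits its tub at any quarter turn. Origin: centre of the plug's underside, z up: at table height at the start; seated, 10 mm below the tub's rim.
- oblong_lid: Oblong bare aluminium lid, about 0.11 kg: flange 118 x 74 mm (x by y), 6 mm thick (10 to 16 mm above the origin); under it a plug 84 x 40 mm, 10 mm deep; on top a black bar grip 60 mm along x, 18 mm along y, to 46 mm above the origin. Fits its tub either way round. Origin: centre of the plug's underside, z up: at table height at the start; seated, 10 mm below the tub's rim.
- large_round_tub: Large round white plastic tub, 97 mm across outside, mouth 92 mm inside, 50 mm tall. Fixed to the table. Open at the top, empty, base 4 mm thick. Origin: centre of its underside at table height, z up.
- small_round_tub: Small round white plastic tub, 61 mm across outside, mouth 56 mm inside, 55 mm tall. Fixed to the table. Open at the top, empty, base 4 mm thick. Origin: centre of its underside at table height, z up.
- square_tub: Square white plastic tub, 71 x 71 mm outside, mouth 66 x 66 mm, 45 mm tall; x and y parallel to its sides. Fixed to the table. Open at the top, empty, base 4 mm thick. Origin: centre of its underside at table height, z up.
- oblong_tub: Oblong (rectangular) white plastic tub, 105 mm (along x) x 61 mm (along y) outside, mouth 100 x 56 mm, 40 mm tall. Fixed to the table. Open at the top, empty, base 4 mm thick. Origin: centre of its underside at table height, z up.
- big_jar: Larger amber glass jar with a steel cap, 60 mm across, 65 mm tall, loose, standing among the lids and tubs; not part of the job. Origin: centre of its underside.
- sample_jar: Small amber glass jar with a steel cap, 28 mm across, 36 mm tall, loose, standing in the middle of the work area; not part of the job. Origin: centre of its underside.
Not all that is in view belongs to the job. Leave any blue, pink or yellow look-alike of the square_tub alone.

How it is judged:
At the end, for the whole second after the job is handed in: Each lid is seated on its own tub: centre within 13 mm of the tub's, plug inside the mouth (underside of the plug 10 mm below the rim, +3/-4 mm), level within 0.07 rad, the square and oblong lids turned with their tubs within 0.4 rad (square: any quarter turn; oblong: either way round), all at rest (horizontal distance between large_round_lid and large_round_tub below 0.013 m and z of large_round_lid in the frame of large_round_tub between 0.036 and 0.043 m and angle between each of large_round_lid, small_round_lid, square_lid, oblong_lid's own z axis and vertical below 0.07 rad and linear speed of each of large_round_lid, small_round_lid, square_lid, oblong_lid below 0.02 m/s and angular speed of each of large_round_lid, small_round_lid, square_lid, oblong_lid below 0.2 rad/s and horizontal distance between small_round_lid and small_round_tub below 0.013 m and z of small_round_lid in the frame of small_round_tub between 0.041 and 0.048 m and horizontal distance between square_lid and square_tub below 0.013 m and z of square_lid in the frame of square_tub between 0.031 and 0.038 m and horizontal distance between oblong_lid and oblong_tub below 0.013 m and z of oblong_lid in the frame of oblong_tub between 0.026 and 0.033 m and angle between the x axis of oblong_lid and the x axis of oblong_tub, either way round below 0.4 rad and (angle between the x axis of square_lid and the x axis of square_tub, either way round below 0.4 rad or angle between the x axis of square_lid and the y axis of square_tub, either way round below 0.4 rad)); the robot touches nothing.
It fails at once if the larger amber jar is shifted by more than 30 mm or tipped (distance of big_jar from where it was at the start of the episode above 0.03 m or angle between big_jar's own z axis and vertical above 0.5 rad).
It fails at once if the small amber jar is shifted by more than 30 mm or tipped (distance of sample_jar from where it was at the start of the episode above 0.03 m or angle between sample_jar's own z axis and vertical above 0.5 rad).
It also fails if it takes over 144 s, if anything falls off the work surface, if the arm or the gripper's body presses on something with over 40 N, if the wrist force passes 120 N, or if a joint passes its speed limit or range.

## Working session

There is one attempt and no reset: what is moved stays moved. The work goes in short steps, Python scripts to look and compute and a tool call to move; the robot and the scene stay as the last step left them, time stands still between calls to the robot, and variables do not carry over. Pictures are saved under pics/ and viewed, and the job is handed in when it is done.

Besides the shell and the picture viewer there is one more tool, called after ">>>" by a JSON object that holds its "op" and its "data", one argument or row to a line. servo_tool: Moves the arm, as the interface text tells. Its arguments: {"type":"object","properties":{"motion":{"type":"array","items":{"type":"array"}},"grip_force":{"type":"number"}},"required":["motion"]}

```bash
mkdir -p pics
cat > h.py <<'E'
import numpy as np, cv2
from bench import arm
def snap(n,f):
    im,d=arm.snapshot(n); cv2.imwrite('pics/%s.png'%f,im[:,:,::-1]); np.savez('pics/%s.npz'%f,im=im,d=d); return im,d
def ray(n,u,v,z):
    c=arm.calibration(n);K=np.array([[c['fx'],0,c['cx']],[0,c['fy'],c['cy']],[0,0,1]])
    p=cv2.undistortPoints(np.array([[[u,v]]],float),K,np.array(c['dist'],float))[0,0]
    R=np.array(c['R']);t=np.array(c['t']);o=-R.T@t;r=R.T@np.array([p[0],p[1],1]);return o+r*(z-o[2])/r[2]
E
python3 - <<'E'
from h import *
snap('top','t0');snap('side','s0');o=arm.get_obs()
for k in o: print(k,np.round(o[k],4).tolist())
print(arm.grip_depth)
for n in('top','side'):
    c=arm.calibration(n);print({k:np.round(c[k],3).tolist() for k in c}, -np.array(c['R']).T@c['t'])
E
```

```text
time 0.1
joint_positions [-1.2132, 0.3339, 0.0399, 1.4662, -0.0134, 1.3433, -0.0585]
joint_velocities [0.0036, -0.0015, 0.0026, -0.0026, -0.0001, 0.0017, 0.0018]
tau [0.0036, -65.7806, 1.34, -40.47, -0.0596, 0.0409, 0.0]
tool_pos [0.2865, 0.583, 0.2217]
eef_rot [[-0.8975, 0.441, -0.0005], [0.441, 0.8975, -0.0013], [-0.0001, -0.0014, -1.0]]
wrist_force [0.0528, 0.1908, 0.5826]
wrist_torque [0.0031, 0.0599, 0.0501]
gripper_width 0.996
0.0187
{'fx': 483.52, 'fy': 483.52, 'cx': 315.517, 'cy': 196.352, 'dist': [-0.049, 0.0, 0.0, 0.0, 0.0], 'R': [[0.016, -1.0, 0.013], [-0.992, -0.018, -0.124], [0.125, -0.011, -0.992]], 't': [-0.008, 0.469, 1.404]} [0.29057227 0.01518393 1.45121421]
{'fx': 422.776, 'fy': 422.776, 'cx': 323.332, 'cy': 205.706, 'dist': [-0.029, 0.0, 0.0, 0.0, 0.0], 'R': [[0.943, -0.331, -0.013], [-0.185, -0.493, -0.85], [0.275, 0.804, -0.527]], 't': [-0.429, 0.111, 1.328]} [ 0.05988287 -1.15538577  0.78859272]
```

View pics/t0.png

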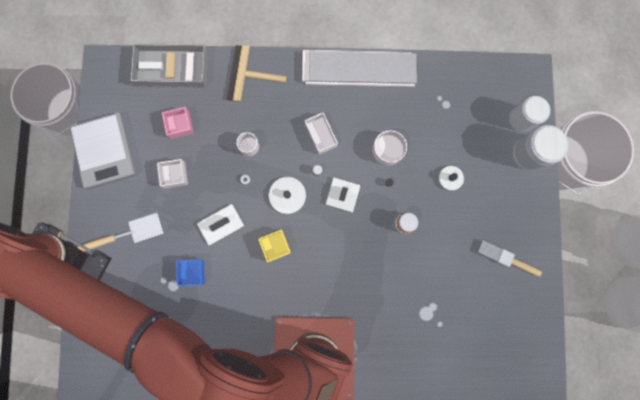

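View pics/s0.png

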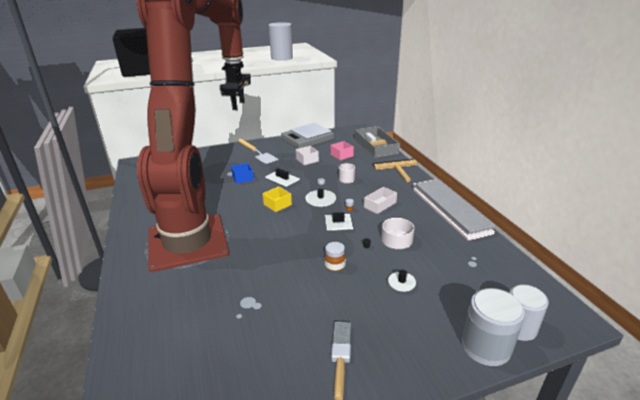

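Top view: lids are at about large round (287,195), small round (451,178), square (343,194) and oblong (220,224). Tubs are at large round (390,147), small round (248,143), square (172,173) and oblong (321,133). The jars are at (407,223) and (318,170). I'll measure these by height and colour masks next.

```bash
cat > meas.py <<'E'
from h import *
# name: seed px, z of outline
def world_pts(f,n='top'):
    q=np.load('pics/%s.npz'%f);return q['im'],q['d']
def meas(f,items,n='top'):
    im,d=world_pts(f)
    hsv=cv2.cvtColor(im,cv2.COLOR_RGB2HSV)
    out={}
    for k,(u,v,z,r) in items.items():
        m=((hsv[:,:,2]>125)&(hsv[:,:,1]<60)).astype(np.uint8)
        if k in('big_jar','sample_jar'): m=(hsv[:,:,2]>110).astype(np.uint8)
        w=np.zeros_like(m);cv2.circle(w,(u,v),r,1,-1);m=m*w
        nl,lab,st,ce=cv2.connectedComponentsWithStats(m)
        i=1+np.argmax(st[1:,4]);c=max(cv2.findContours((lab==i).astype(np.uint8),cv2.RETR_EXTERNAL,cv2.CHAIN_APPROX_NONE)[0],key=len)[:,0]
        P=np.array([ray(n,a,b,z)[:2] for a,b in c],np.float32)*1000
        (cx,cy),(a,b),ang=cv2.minAreaRect(P); (ex,ey),er=cv2.minEnclosingCircle(P)
        out[k]=(cx,cy,a,b,ang)
        print(k,'rect c',np.round([cx,cy],1),'size',np.round([a,b],1),'ang',round(ang,1),'circ',np.round([ex,ey,2*er],1))
        if 'lid' in k:
            g=(hsv[:,:,2]<70).astype(np.uint8);w=np.zeros_like(g);cv2.circle(w,(u,v),14,1,-1)
            nl,lab,st,ce=cv2.connectedComponentsWithStats(g*w);i=1+np.argmax(st[1:,4])
            cc=max(cv2.findContours((lab==i).astype(np.uint8),cv2.RETR_EXTERNAL,cv2.CHAIN_APPROX_NONE)[0],key=len)[:,0]
            G=np.array([ray(n,a,b,.04)[:2] for a,b in cc],np.float32)*1000
            print('   grip',np.round(cv2.minAreaRect(G)[0],1),np.round(cv2.minAreaRect(G)[1],1),round(cv2.minAreaRect(G)[2],1))
    return out
E
python3 - <<'E'
from meas import *
I=dict(large_round_lid=(287,195,.016,30),small_round_lid=(451,178,.016,22),square_lid=(343,194,.016,26),oblong_lid=(220,224,.016,32),
large_round_tub=(390,147,.05,28),small_round_tub=(248,143,.055,20),square_tub=(172,173,.045,24),oblong_tub=(321,133,.04,28),big_jar=(407,223,.065,18),sample_jar=(318,170,.036,10),x1=(245,180,.02,9),x2=(389,182,.02,9))
meas('t0',I)
im=np.load('pics/t0.npz')['im'][95:275,130:480,::-1]
cv2.imwrite('pics/t0c.png',cv2.resize(im,None,fx=2.25,fy=2.25,interpolation=cv2.INTER_CUBIC))
d=np.load('pics/t0.npz')['d']
E
```

```text
large_round_lid rect c [473.3  85.6] size [179.5 177.2] ang 60.1 circ [474.1  85.1 181. ]Traceback (most recent call last):
  File "<stdin>", line 4, in <module>
  File "meas.py", line 21, in meas
    nl,lab,st,ce=cv2.connectedComponentsWithStats(g*w);i=1+np.argmax(st[1:,4])
                                                           ~~~~~~~~~^^^^^^^^^^
    return _wrapfunc(a, 'argmax', axis=axis, out=out, **kwds)
    return bound(*args, **kwds)
ValueError: attempt to get argmax of an empty sequence
```

Run:
```python
from h import *
q=np.load('pics/t0.npz');im=q['im'];hsv=cv2.cvtColor(im,cv2.COLOR_RGB2HSV)
print(hsv[195,255:320:2,2]);print(hsv[195,255:320:4,1]);print(hsv[147,365:415:2,2]);print(hsv[133,298:345:2,2]);print(hsv[223,392:425,2]);print(hsv[170,306:330,2])
cv2.imwrite('pics/t0c.png',cv2.resize(im[95:275,130:480,::-1],None,fx=2.25,fy=2.25,interpolation=cv2.INTER_CUBIC))
```

```text
[129 131 131 133 116 109 113 215 231 224 210 201 195 196 142  92  93  93
 203 235 233 234 234 234 234 205 131 133 133 131 132 132 131]
[18 16 15 14  2  5  4  4  8  4  4  3  4 16 17 17 19]
[111 112 115 114 146 230 234 236 243 243 214 205 205 205 205 205 206 207
 203 159 170 152 132 134 134]
[110 111 112 111 114 118 194 232 234 229 207 206 206 208 206 204 173 193
 138 131 130 133 134 136]
[104 107 114 131 136 133 132 150 197 224 228 228 229 228 228 228 227 227
 228 228 229 228 229 228 225 210 169 139 134 134 133 129 131]
[118 116 117 119 117 114 142 190 220 228 229 228 227 227 227 212 166 136
 135 139 140 139 141 138]
```

View pics/t0c.png

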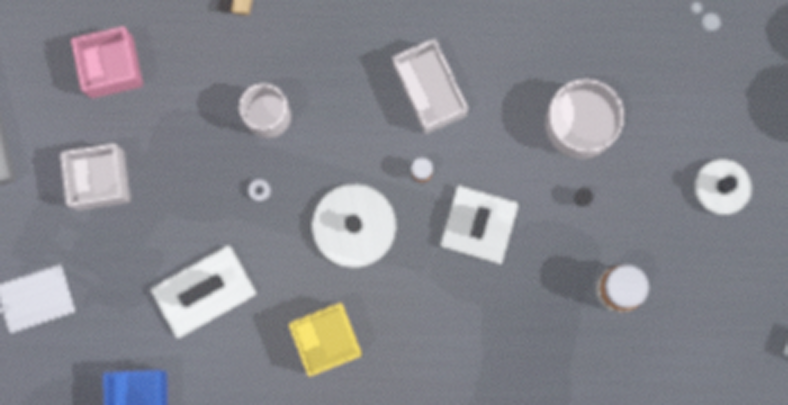

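```bash
cat > meas.py <<'E'
from h import *
def cloud(n,d):
    c=arm.calibration(n);K=np.array([[c['fx'],0,c['cx']],[0,c['fy'],c['cy']],[0,0,1]])
    v,u=np.mgrid[:400,:640];p=cv2.undistortPoints(np.stack([u,v],-1).reshape(-1,1,2).astype(float),K,np.array(c['dist'],float)).reshape(400,640,2)
    X=np.dstack([p,np.ones((400,640))])*d[...,None]
    return (X-np.array(c['t']))@np.array(c['R'])
def comp(m,u,v,r):
    w=np.zeros(m.shape,np.uint8);cv2.circle(w,(u,v),r,1,-1);m=m.astype(np.uint8)*w
    nl,lab,st,ce=cv2.connectedComponentsWithStats(m)
    if nl<2:return None
    i=1+np.argmax(st[1:,4]);return (lab==i).astype(np.uint8)
def out(m,n,z):
    c=max(cv2.findContours(m,cv2.RETR_EXTERNAL,cv2.CHAIN_APPROX_NONE)[0],key=len)[:,0]
    P=np.array([ray(n,a,b,z)[:2] for a,b in c],np.float32)*1000
    a=cv2.minAreaRect(P);b=cv2.minEnclosingCircle(P)
    return 'rect %s %s ang %.1f circ %s %.1f'%(np.round(a[0],1),np.round(a[1],1),a[2],np.round(b[0],1),2*b[1])
def meas(f,I,n='top'):
    q=np.load('pics/%s.npz'%f);im,d=q['im'],q['d'];V=im.max(2).astype(int);W=cloud(n,d)
    for k,(u,v,z,r) in I.items():
        m=comp(V>170,u,v,r)
        print(k,'col:',out(m,n,z))
        if 'lid' in k:
            h=comp(V<118,u,v,14 if 'oblong' in k else 9)
            if h is not None: print('    grip',out(h,n,.046))
        else:
            m=comp((W[...,2]>z-.012)&(d>0)&(W[...,2]<z+.02),u,v,r)
            if m is not None: print('    depth:',out(m,n,z),'zmax',round(W[...,2][m>0].max(),4))
E
python3 - <<'E'
from meas import *
I=dict(large_round_lid=(287,195,.016,30),small_round_lid=(451,178,.016,22),square_lid=(343,194,.016,26),oblong_lid=(220,224,.016,32),
large_round_tub=(390,147,.05,28),small_round_tub=(248,143,.055,20),square_tub=(172,173,.045,24),oblong_tub=(321,133,.04,28),big_jar=(407,223,.065,18),sample_jar=(318,170,.036,10),x1=(245,180,.02,9),x2=(389,182,.02,9))
for k in I:
  try: meas('t0',{k:I[k]})
  except Exception as e: print(k,e)
E
```

```text
large_round_lid col: rect [473.7  85.1] [108.6 107.8] ang 1.0 circ [474.   84.9] 111.8
    grip rect [472.5  85.1] [17.8 14.6] ang 1.3 circ [472.5  85.1] 19.8
small_round_lid col: rect [ 535.9 -409.9] [70.6 74. ] ang 1.1 circ [ 535.7 -410.6] 76.0
    grip rect [ 532.3 -405.5] [18.  21.6] ang 1.1 circ [ 533.8 -405.5] 26.3
square_lid col: rect [478.6 -82. ] [86.2 86.3] ang 74.5 circ [479.7 -82.4] 115.7
    grip rect [476.6 -79.9] [13.7 37.5] ang 74.7 circ [475.8 -82.8] 37.5
oblong_lid col: rect [382.3 281.8] [ 77.5 120.8] ang 30.5 circ [382.4 281.5] 136.0
    grip rect [382.5 279.4] [15.7 55.5] ang 31.1 circ [382.4 279.2] 55.8
large_round_tub col: rect [ 621.5 -218.8] [95.6 97.4] ang 90.0 circ [ 621.  -219.6] 101.1
    depth: rect [ 620.  -218.8] [94.2 96.1] ang 1.1 circ [ 620.5 -218.9] 100.4 zmax 0.0581
small_round_tub col: rect [621.1 203.4] [66.8 62.1] ang 1.9 circ [621.1 202. ] 73.8
    depth: rect [622.6 206.4] [61.  59.3] ang 28.0 circ [622.6 206.1] 63.6 zmax 0.0645
square_tub col: rect [530.7 426.5] [76.1 81.4] ang 10.1 circ [529.2 426.3] 106.7
    depth: rect [530.1 428.1] [73.9 74.6] ang 10.1 circ [529.6 428.9] 101.8 zmax 0.0535
oblong_tub col: rect [661.8 -13.5] [113.1  64.7] ang 25.3 circ [661.4 -12.3] 120.7
    depth: rect [661.8 -12.4] [108.3  63.1] ang 25.2 circ [662.5 -13.2] 120.7 zmax 0.0489
big_jar col: rect [ 394.3 -269.8] [52.6 51.8] ang 45.3 circ [ 395.1 -269.8] 54.0
    depth: rect [ 394.3 -268.4] [50.6 53.8] ang 45.3 circ [ 395.  -268.1] 54.6 zmax 0.0745
sample_jar col: rect [550.4  -3.2] [24.2 23.8] ang 1.0 circ [550.1  -4.2] 28.3
    depth: rect [548.9  -3.2] [27.2 23.8] ang 1.0 circ [548.4  -4. ] 28.1 zmax 0.0456
x1 col: rect [519.  211.8] [24.5 24. ] ang 1.9 circ [519.  211.8] 27.2
    depth: rect [517.6 211.7] [27.3 24. ] ang 2.1 circ [517.9 212.9] 28.3 zmax 0.02
x2 max() iterable argument is empty
```

Depth outlines match the given sizes: large tub 94×96 (97), small 61×59 (61), square 74×75 (71), oblong 108×63 (105×61). All of them are within reach. I'll start with the oblong lid.

```bash
cat > go.py <<'E'
import sys
from h import *
from scipy.spatial.transform import Rotation as Ro
o=arm.get_obs();R=np.array(o['eef_rot']);p=np.array(o['tool_pos'])
x,y,z,psi=[float(a) for a in sys.argv[1:5]]
a=np.radians(psi);Y=np.array([np.cos(a),np.sin(a),0]);Z=np.array([0,0,-1.]);T=np.stack([np.cross(Y,Z),Y,Z],1)
s=R.T@(np.array([x,y,z])/1000-p)*100;r=Ro.from_matrix(R.T@T).as_rotvec()
print('t',round(o['time'],1),'pos',np.round(p*1000,1),'psi',round(np.degrees(np.arctan2(R[1,1],R[0,1])),1),'shift cm',np.round(s,2),'rot',np.round(r,3),'q',np.round(o['joint_positions'],2),'g',round(o['gripper_width'],2),'F',np.round(o['wrist_force'],1))
E
python3 go.py 382.4 281 130 30.7
```

```text
t 0.1 pos [286.5 583.  221.7] psi 63.8 shift cm [-21.92 -22.86   9.21] rot [-0.001  0.001  0.578] q [-1.21  0.33  0.04  1.47 -0.01  1.34 -0.06] g 1.0 F [0.1 0.2 0.6]
```

>>> {"op": "servo_tool", "data": {
  "motion": [
    [6,[-21.92,-22.86,9.2],[0,0,0.578]],
    [6,[-21.92,-22.86,9.2],[0,0,0.578]],
    [6,[-21.92,-22.86,9.2],[0,0,0.578]],
    [6,[-21.92,-22.86,9.2],[0,0,0.578]],
    [6,[-21.92,-22.86,9.2],[0,0,0.578]],
    [6,[-21.92,-22.86,9.2],[0,0,0.578]],
    [6,[-21.92,-22.86,9.2],[0,0,0.578]],
    [6,[-21.92,-22.86,9.2],[0,0,0.578]],
    [6,[-21.92,-22.86,9.2],[0,0,0.578]],
    [6,[-21.92,-22.86,9.2],[0,0,0.578]],
    [6,[-21.92,-22.86,9.2],[0,0,0.578]]
  ],
  "grip_force": 30
}}

```text
time: 1.2
tool_pos: [0.3823, 0.2827, 0.1308]
eef_rot: [[-0.512, 0.859, 0.0], [0.859, 0.512, 0.0], [0.0, 0.0, -1.0]]
wrist_force: [0.4, 0.1, 0.1]
gripper_width: 0.686
```

```bash
python3 go.py 382.4 281 21 30.7; python3 -c "
from h import *
snap('side','s1')"
```

```text
t 1.2 pos [382.3 282.7 130.8] psi 30.8 shift cm [-0.16 -0.08 10.98] rot [ 0.    -0.     0.002] q [-0.98  0.05  0.26  2.   -0.01  1.09 -0.18] g 0.69 F [0.4 0.1 0.1]
```

View pics/s1.png

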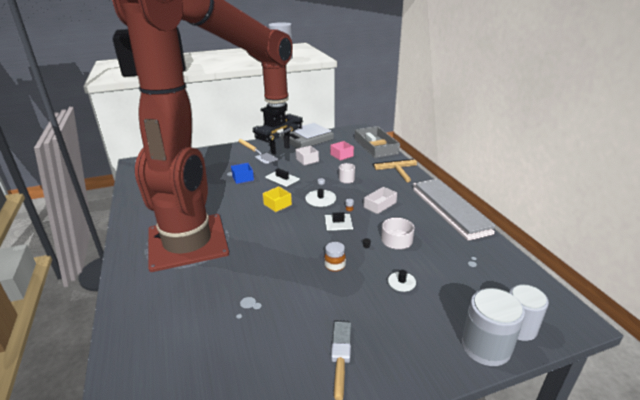

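The gripper shows at about (277,140) and the oblong lid at (283,177). I'll check these projections before going down.

Run:
```python
from h import *
c=arm.calibration('side');K=np.array([[c['fx'],0,c['cx']],[0,c['fy'],c['cy']],[0,0,1]])
P=np.array([[.3823,.2827,.1308],[.3824,.281,.046],[.4738,.085,.046],[.5355,-.41,.046],[.478,-.0815,.046]])
print(cv2.projectPoints(P,cv2.Rodrigues(np.array(c['R']))[0],np.array(c['t']),K,np.array(c['dist']))[0][:,0])
im=np.load('pics/s1.npz')['im'][120:300,220:440,::-1]
cv2.imwrite('pics/s1c.png',cv2.resize(im,None,fx=3.3,fy=3.3,interpolation=cv2.INTER_CUBIC))
```

```text
[[279.83664174 149.91067924]
 [281.4321399  170.20923413]
 [320.25461937 189.51160313]
 [402.85848414 271.65773585]
 [338.20988106 213.05594672]]
```

View pics/s1c.png

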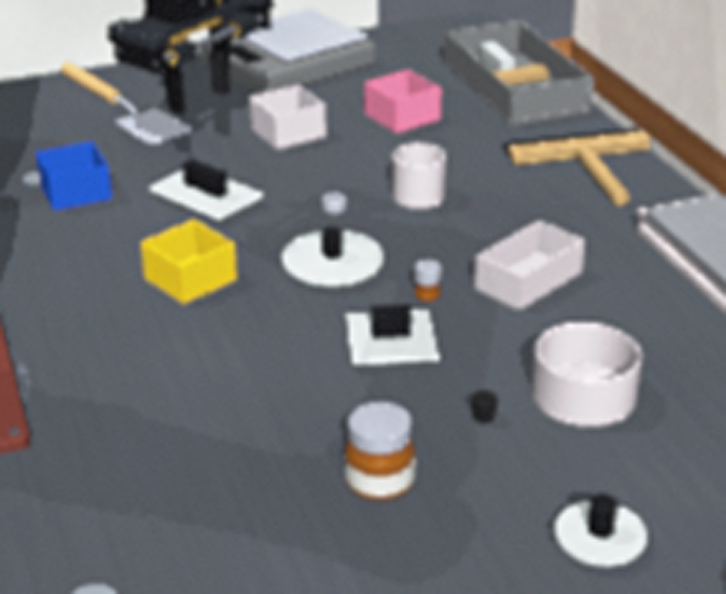

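The bar tops in the side view fall within about 1 px of the projected positions: oblong (282,171), square (338.5,214), small round (402,271.5). Going down to grasp.

>>> {"op": "servo_tool", "data": {
  "motion": [
    [6,[-0.16,-0.08,4],[0,0,0]],
    [6,[-0.16,-0.08,7],[0,0,0]],
    [6,[-0.16,-0.08,9],[0,0,0]],
    [6,[-0.16,-0.08,10.5],[0,0,0]],
    [6,[-0.16,-0.08,10.9],[0,0,0]],
    [6,[-0.16,-0.08,10.9],[0,0,0]],
    [0,[-0.16,-0.08,10.9],[0,0,0]],
    [0,[-0.16,-0.08,10.9],[0,0,0]],
    [0,[-0.16,-0.08,10.9],[0,0,0]],
    [0,[-0.16,-0.08,10.9],[0,0,0]],
    [0,[-0.16,-0.08,10.9],[0,0,0]],
    [0,[-0.16,-0.08,10.9],[0,0,0]],
    [0,[-0.16,-0.08,10.9],[0,0,0]]
  ]
}}

```text
time: 2.55
tool_pos: [0.3829, 0.2798, 0.0217]
eef_rot: [[-0.511, 0.86, 0.0], [0.86, 0.511, 0.0], [0.0, 0.0, -1.0]]
wrist_force: [1.2, 0.3, 2.3]
gripper_width: 0.205
```

```bash
python3 go.py 663 -12.5 140 -64.9
```

```text
t 2.5 pos [382.9 279.8  21.7] psi 30.7 shift cm [-39.44   9.16 -11.83] rot [ 0.    -0.     1.669] q [-0.97  0.19  0.26  2.11 -0.07  0.85 -0.13] g 0.21 F [1.2 0.3 2.3]
```

>>> {"op": "servo_tool", "data": {
  "motion": [
    [0,[0,0,-3],[0,0,0]],
    [0,[0,0,-7],[0,0,0]],
    [0,[0,0,-11.8],[0,0,0]],
    [0,[-3,0.7,-11.8],[0,0,0.12]],
    [0,[-6,1.4,-11.8],[0,0,0.24]],
    [0,[-9,2.1,-11.8],[0,0,0.36]],
    [0,[-12,2.8,-11.8],[0,0,0.48]],
    [0,[-15,3.5,-11.8],[0,0,0.6]],
    [0,[-18,4.2,-11.8],[0,0,0.72]],
    [0,[-21,4.9,-11.8],[0,0,0.84]],
    [0,[-24,5.6,-11.8],[0,0,0.96]],
    [0,[-27,6.3,-11.8],[0,0,1.08]],
    [0,[-30,7,-11.8],[0,0,1.2]],
    [0,[-33,7.7,-11.8],[0,0,1.32]],
    [0,[-36,8.4,-11.8],[0,0,1.44]],
    [0,[-38,8.9,-11.8],[0,0,1.56]],
    [0,[-39.4,9.16,-11.8],[0,0,1.669]],
    [0,[-39.44,9.16,-11.8],[0,0,1.669]],
    [0,[-39.44,9.16,-11.8],[0,0,1.669]],
    [0,[-39.44,9.16,-11.8],[0,0,1.669]]
  ]
}}

```text
time: 4.55
tool_pos: [0.6623, -0.0115, 0.1393]
eef_rot: [[0.904, 0.427, -0.001], [0.427, -0.904, 0.001], [-0.0, -0.001, -1.0]]
wrist_force: [0.7, 0.3, -0.2]
gripper_width: 0.2
```

```bash
python3 go.py 663 -12.5 53 -64.9; python3 -c "
from h import *
im,d=snap('side','s2')
cv2.imwrite('pics/s2c.png',cv2.resize(im[100:280,270:490,::-1],None,fx=3.3,fy=3.3,interpolation=cv2.INTER_CUBIC))"
```

```text
t 4.5 pos [662.3 -11.5 139.3] psi -64.7 shift cm [0.02 0.13 8.63] rot [-0.001  0.     0.003] q [-0.56  0.48  0.69  1.56 -0.32  1.22 -0.94] g 0.2 F [ 0.7  0.3 -0.2]
```

View pics/s2c.png

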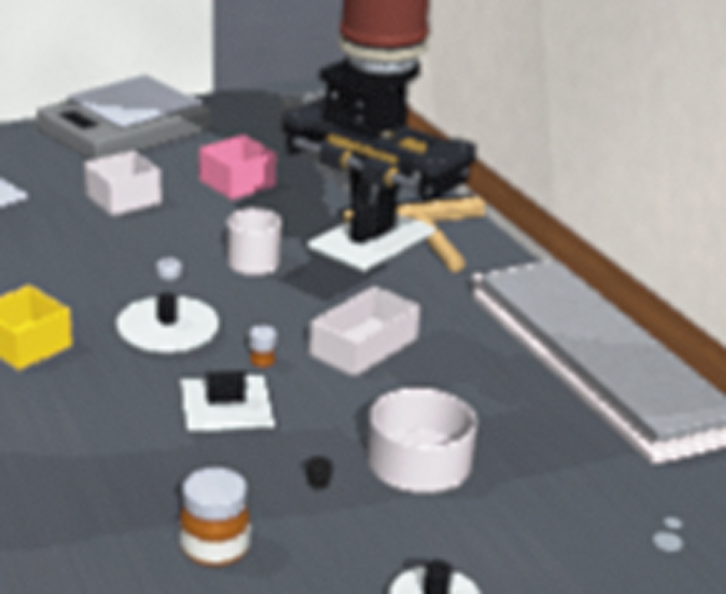

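The oblong lid is held level and parallel to its tub, with the lid at crop (370,235) above the tub at (365,325). Lowering it.

>>> {"op": "servo_tool", "data": {
  "motion": [
    [0,[0.02,0.13,3],[0,0,0]],
    [0,[0.02,0.13,6],[0,0,0]],
    [0,[0.02,0.13,7],[0,0,0]],
    [0,[0.02,0.13,8],[0,0,0]],
    [0,[0.02,0.13,8.65],[0,0,0]],
    [0,[0.02,0.13,8.65],[0,0,0]],
    [0,[0.02,0.13,8.65],[0,0,0]],
    [0,[0.02,0.13,8.65],[0,0,0]]
  ]
}}

```text
time: 5.4
tool_pos: [0.6642, -0.0138, 0.054]
eef_rot: [[0.906, 0.424, 0.001], [0.424, -0.906, 0.0], [0.001, 0.0, -1.0]]
wrist_force: [0.2, 0.1, 0.4]
gripper_width: 0.204
```

```bash
python3 go.py 663 -12.5 52 -64.9
```

```text
t 5.4 pos [664.2 -13.8  54. ] psi -64.9 shift cm [-0.06 -0.17  0.2 ] rot [ 0.    -0.001 -0.   ] q [-0.52  0.57  0.65  1.63 -0.38  1.07 -0.9 ] g 0.2 F [0.2 0.1 0.4]
```

>>> {"op": "servo_tool", "data": {
  "motion": [
    [0,[0,0,0.2],[0,0,0]],
    [0,[0,0,0.2],[0,0,0]],
    [5,[0,0,0.2],[0,0,0]],
    [5,[0,0,0.2],[0,0,0]],
    [5,[0,0,0.2],[0,0,0]],
    [5,[0,0,0.2],[0,0,0]],
    [5,[0,0,-1],[0,0,0]],
    [5,[0,0,-3],[0,0,0]],
    [5,[0,0,-7],[0,0,0]],
    [5,[0,0,-10],[0,0,0]],
    [5,[0,0,-10],[0,0,0]]
  ]
}}

```text
time: 6.5
tool_pos: [0.6662, -0.0144, 0.1589]
eef_rot: [[0.906, 0.423, 0.008], [0.423, -0.906, 0.001], [0.007, 0.003, -1.0]]
wrist_force: [-0.0, -1.2, -0.2]
gripper_width: 0.575
```

```bash
python3 go.py 477.5 -81.5 130 -105.4; python3 -c "
from h import *
im,d=snap('side','s3')
cv2.imwrite('pics/s3c.png',cv2.resize(im[100:280,270:490,::-1],None,fx=3.3,fy=3.3,interpolation=cv2.INTER_CUBIC))"
```

```text
t 6.5 pos [666.2 -14.4 158.9] psi -64.9 shift cm [-19.96  -1.92   2.74] rot [ 0.    -0.008  0.706] q [-0.56  0.47  0.7   1.54 -0.31  1.24 -0.94] g 0.57 F [-0.  -1.2 -0.2]
```

View pics/s3c.png

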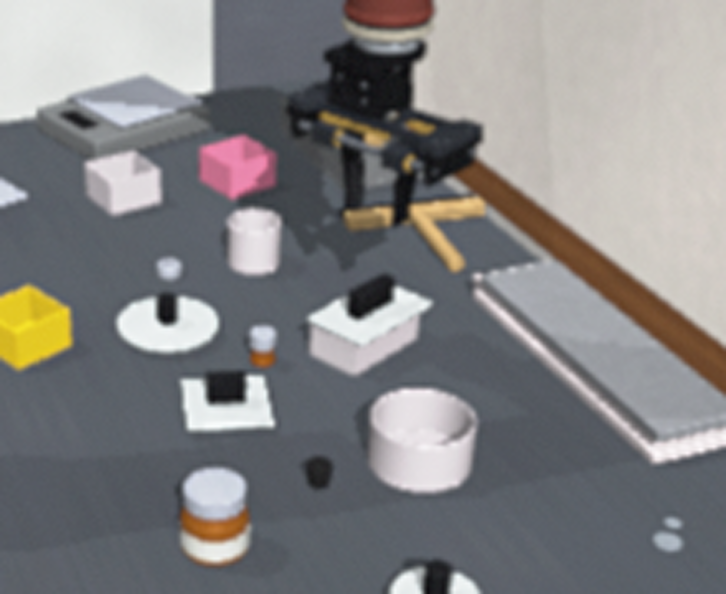

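The oblong lid is seated flat, at crop (370,310). Next is the square lid.

>>> {"op": "servo_tool", "data": {
  "motion": [
    [5,[-4,-0.4,0.5],[0,0,0.14]],
    [5,[-8,-0.8,1],[0,0,0.28]],
    [5,[-12,-1.2,1.5],[0,0,0.42]],
    [5,[-16,-1.6,2],[0,0,0.56]],
    [5,[-19.96,-1.92,2.7],[0,-0.008,0.706]],
    [5,[-19.96,-1.92,2.7],[0,-0.008,0.706]],
    [5,[-19.96,-1.92,2.7],[0,-0.008,0.706]],
    [5,[-19.96,-1.92,2.7],[0,-0.008,0.706]]
  ]
}}

```text
time: 7.35
tool_pos: [0.4756, -0.0804, 0.1263]
eef_rot: [[0.965, -0.263, -0.007], [-0.263, -0.965, -0.001], [-0.007, 0.003, -1.0]]
wrist_force: [0.4, -0.2, 0.7]
gripper_width: 0.578
```

```bash
python3 go.py 477.5 -81.2 21 -105.4
```

```text
t 7.3 pos [475.6 -80.4 126.3] psi -105.2 shift cm [ 0.28  0.   10.53] rot [0.003 0.007 0.003] q [-0.81  0.08  0.93  2.01 -0.07  1.09 -1.68] g 0.58 F [ 0.4 -0.2  0.7]
```

>>> {"op": "servo_tool", "data": {
  "motion": [
    [5,[0.2,0,4],[0,0.003,0]],
    [5,[0.2,0,7],[0,0.003,0]],
    [5,[0.2,0,9],[0,0.003,0]],
    [5,[0.2,0,10],[0,0.003,0]],
    [5,[0.2,0,10.4],[0,0.003,0]],
    [5,[0.2,0,10.4],[0,0.003,0]],
    [0,[0.2,0,10.4],[0,0.003,0]],
    [0,[0.2,0,10.4],[0,0.003,0]],
    [0,[0.2,0,10.4],[0,0.003,0]],
    [0,[0.2,0,10.4],[0,0.003,0]],
    [0,[0.2,0,10.4],[0,0.003,0]],
    [0,[0.2,0,10.4],[0,0.003,0]]
  ]
}}

```text
time: 8.55
tool_pos: [0.476, -0.0813, 0.0223]
eef_rot: [[0.964, -0.265, -0.005], [-0.265, -0.964, -0.001], [-0.004, 0.002, -1.0]]
wrist_force: [-0.5, 1.0, 4.7]
gripper_width: 0.206
```

```bash
python3 go.py 530.5 428 150 -79.9
```

```text
t 8.6 pos [476.  -81.3  22.3] psi -105.4 shift cm [ -8.29 -50.53 -12.85] rot [ 0.001  0.005 -0.444] q [-0.7   0.29  0.88  2.1  -0.29  0.87 -1.49] g 0.21 F [-0.5  1.   4.7]
```

>>> {"op": "servo_tool", "data": {
  "motion": [
    [0,[0,0,-3],[0,0,0]],
    [0,[0,0,-7],[0,0,0]],
    [0,[0,0,-11],[0,0,0]],
    [0,[-0.5,-3,-12.8],[0,0,0]],
    [0,[-1.1,-7,-12.8],[0,0.005,-0.05]],
    [0,[-1.8,-11,-12.8],[0,0.005,-0.09]],
    [0,[-2.5,-15,-12.8],[0,0.005,-0.13]],
    [0,[-3.1,-19,-12.8],[0,0.005,-0.17]],
    [0,[-3.8,-23,-12.8],[0,0.005,-0.21]],
    [0,[-4.4,-27,-12.8],[0,0.005,-0.25]],
    [0,[-5.1,-31,-12.8],[0,0.005,-0.29]],
    [0,[-5.8,-35,-12.8],[0,0.005,-0.33]],
    [0,[-6.4,-39,-12.8],[0,0.005,-0.37]],
    [0,[-7,-43,-12.8],[0,0.005,-0.41]],
    [0,[-7.7,-47,-12.8],[0,0.005,-0.444]],
    [0,[-8.1,-49.5,-12.8],[0,0.005,-0.444]],
    [0,[-8.29,-50.5,-12.8],[0,0.005,-0.444]],
    [0,[-8.29,-50.5,-12.8],[0,0.005,-0.444]],
    [0,[-8.29,-50.5,-12.8],[0,0.005,-0.444]],
    [0,[-8.29,-50.5,-12.8],[0,0.005,-0.444]]
  ]
}}

```text
time: 10.55
tool_pos: [0.531, 0.4254, 0.1493]
eef_rot: [[0.985, 0.172, 0.0], [0.172, -0.985, -0.002], [-0.0, 0.002, -1.0]]
wrist_force: [0.7, -0.1, -0.9]
gripper_width: 0.206
```

```bash
python3 go.py 530.5 428 58.5 -79.9; python3 -c "
from h import *
im,d=snap('side','s4')
cv2.imwrite('pics/s4c.png',cv2.resize(im[80:220,220:440,::-1],None,fx=3.3,fy=3.3,interpolation=cv2.INTER_CUBIC))"
```

```text
t 10.6 pos [531.  425.4 149.3] psi -80.1 shift cm [-0.   -0.28  9.08] rot [ 0.002  0.    -0.003] q [-1.17  0.49  0.6   1.5  -0.28  1.24 -1.93] g 0.21 F [ 0.7 -0.1 -0.9]
```

View pics/s4c.png

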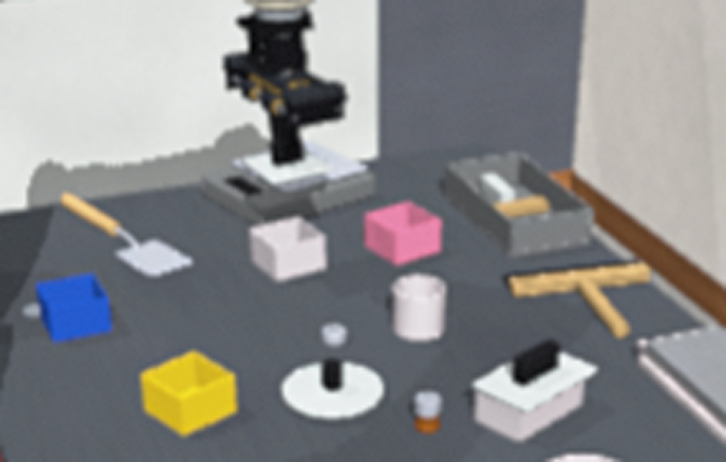

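The square lid is held level over its white tub (crop 288,247). Lowering it.

>>> {"op": "servo_tool", "data": {
  "motion": [
    [0,[0,-0.2,3],[0,0,0]],
    [0,[0,-0.2,6],[0,0,0]],
    [0,[0,-0.2,8],[0,0,0]],
    [0,[0,-0.2,8.7],[0,0,0]],
    [0,[0,-0.2,9.1],[0,0,0]],
    [0,[0,-0.2,9.1],[0,0,0]],
    [0,[0,-0.2,9.1],[0,0,0]],
    [0,[0,-0.2,9.1],[0,0,0]]
  ]
}}

```text
time: 11.4
tool_pos: [0.5306, 0.4297, 0.0592]
eef_rot: [[0.985, 0.175, 0.001], [0.175, -0.985, -0.0], [0.001, 0.001, -1.0]]
wrist_force: [-0.3, 1.0, -0.1]
gripper_width: 0.207
```

```bash
python3 go.py 530.5 428 57.3 -79.9
```

```text
t 11.4 pos [530.6 429.7  59.2] psi -79.9 shift cm [-0.04  0.17  0.19] rot [ 0.001 -0.001 -0.001] q [-1.15  0.57  0.57  1.57 -0.33  1.09 -1.9 ] g 0.21 F [-0.3  1.  -0.1]
```

>>> {"op": "servo_tool", "data": {
  "motion": [
    [0,[0,0.1,0.2],[0,0,0]],
    [0,[0,0.1,0.2],[0,0,0]],
    [5,[0,0.1,0.2],[0,0,0]],
    [5,[0,0.1,0.2],[0,0,0]],
    [5,[0,0.1,0.2],[0,0,0]],
    [5,[0,0.1,0.2],[0,0,0]],
    [5,[0,0.1,-1],[0,0,0]],
    [5,[0,0.1,-3],[0,0,0]],
    [5,[0,0.1,-7],[0,0,0]],
    [5,[0,0.1,-8],[0,0,0]],
    [5,[0,0.1,-8],[0,0,0]]
  ]
}}

```text
time: 12.5
tool_pos: [0.5315, 0.4292, 0.1411]
eef_rot: [[0.985, 0.175, 0.003], [0.175, -0.985, 0.002], [0.003, -0.001, -1.0]]
wrist_force: [0.1, 0.5, -0.6]
gripper_width: 0.57
```

```bash
python3 go.py 473.5 85 130 -79.9; python3 -c "
from h import *
im,d=snap('side','s5')
cv2.imwrite('pics/s5c.png',cv2.resize(im[80:220,220:440,::-1],None,fx=3.3,fy=3.3,interpolation=cv2.INTER_CUBIC))"
```

```text
t 12.5 pos [531.5 429.2 141.1] psi -79.9 shift cm [-11.73  32.88   1.04] rot [-0.001 -0.003 -0.001] q [-1.17  0.5   0.6   1.5  -0.29  1.23 -1.93] g 0.57 F [ 0.1  0.5 -0.6]
```

View pics/s5c.png

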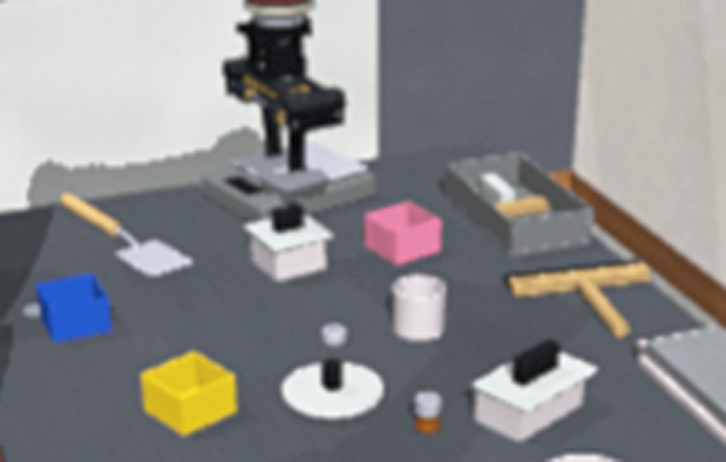

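The square lid is seated (crop 288,232). Next is the large round lid.

>>> {"op": "servo_tool", "data": {
  "motion": [
    [5,[-1.5,4,0],[0,0,0]],
    [5,[-3,8.3,0],[0,0,0]],
    [5,[-4.5,12.5,0],[0,0,0]],
    [5,[-6,16.7,0],[0,0,0]],
    [5,[-7.5,21,0.5],[0,0,0]],
    [5,[-9,25.2,1],[0,0,0]],
    [5,[-10.3,29,1],[0,0,0]],
    [5,[-11.3,31.8,1],[0,0,0]],
    [5,[-11.7,32.9,1],[0,-0.003,0]],
    [5,[-11.7,32.9,1],[0,-0.003,0]],
    [5,[-11.7,32.9,1],[0,-0.003,0]]
  ]
}}

```text
time: 13.65
tool_pos: [0.4725, 0.0854, 0.1283]
eef_rot: [[0.984, 0.176, -0.003], [0.176, -0.984, -0.002], [-0.004, 0.002, -1.0]]
wrist_force: [-0.3, 0.8, 0.0]
gripper_width: 0.573
```

```bash
python3 go.py 473.3 85 21 -79.9
```

```text
t 13.7 pos [472.5  85.4 128.3] psi -79.9 shift cm [ 0.11  0.04 10.73] rot [0.002 0.004 0.001] q [-1.02  0.06  0.78  2.01 -0.04  1.09 -1.61] g 0.57 F [-0.3  0.8  0. ]
```

>>> {"op": "servo_tool", "data": {
  "motion": [
    [5,[0.1,0,4],[0,0.002,0]],
    [5,[0.1,0,7],[0,0.002,0]],
    [5,[0.1,0,9],[0,0.002,0]],
    [5,[0.1,0,10.2],[0,0.002,0]],
    [5,[0.1,0,10.6],[0,0.002,0]],
    [5,[0.1,0,10.6],[0,0.002,0]],
    [0,[0.1,0,10.6],[0,0.002,0]],
    [0,[0.1,0,10.6],[0,0.002,0]],
    [0,[0.1,0,10.6],[0,0.002,0]],
    [0,[0.1,0,10.6],[0,0.002,0]],
    [0,[0.1,0,10.6],[0,0.002,0]],
    [0,[0.1,0,10.6],[0,0.002,0]]
  ]
}}

```text
time: 14.85
tool_pos: [0.4735, 0.0845, 0.023]
eef_rot: [[0.985, 0.175, -0.001], [0.175, -0.985, -0.001], [-0.001, 0.001, -1.0]]
wrist_force: [-1.5, 2.0, 6.9]
gripper_width: 0.263
```

```bash
python3 go.py 620.5 -219 150 -79.9
```

```text
t 14.8 pos [473.5  84.5  23. ] psi -79.9 shift cm [  9.16  32.47 -12.67] rot [ 0.001  0.001 -0.   ] q [-0.95  0.25  0.76  2.11 -0.23  0.86 -1.45] g 0.26 F [-1.5  2.   6.9]
```

>>> {"op": "servo_tool", "data": {
  "motion": [
    [0,[0,0,-3],[0,0,0]],
    [0,[0,0,-7],[0,0,0]],
    [0,[0,0,-11],[0,0,0]],
    [0,[0,0,-12.7],[0,0,0]],
    [0,[1,3.5,-12.7],[0,0,0]],
    [0,[2,7.1,-12.7],[0,0,0]],
    [0,[3,10.6,-12.7],[0,0,0]],
    [0,[4,14.2,-12.7],[0,0,0]],
    [0,[5,17.7,-12.7],[0,0,0]],
    [0,[6,21.3,-12.7],[0,0,0]],
    [0,[7,24.8,-12.7],[0,0,0]],
    [0,[8,28.4,-12.7],[0,0,0]],
    [0,[8.8,31.2,-12.7],[0,0,0]],
    [0,[9.16,32.47,-12.7],[0,0,0]],
    [0,[9.16,32.47,-12.7],[0,0,0]],
    [0,[9.16,32.47,-12.7],[0,0,0]],
    [0,[9.16,32.47,-12.7],[0,0,0]]
  ]
}}

```text
time: 16.55
tool_pos: [0.6201, -0.218, 0.1498]
eef_rot: [[0.984, 0.176, -0.001], [0.176, -0.984, -0.001], [-0.002, 0.001, -1.0]]
wrist_force: [0.7, 0.4, -1.4]
gripper_width: 0.267
```

```bash
python3 go.py 620.5 -219 64 -79.9; python3 -c "
from h import *
im,d=snap('side','s6')
cv2.imwrite('pics/s6c.png',cv2.resize(im[130:310,270:490,::-1],None,fx=3.3,fy=3.3,interpolation=cv2.INTER_CUBIC))"
```

```text
t 16.6 pos [ 620.1 -218.   149.8] psi -79.9 shift cm [0.04 0.1  8.58] rot [0.001 0.002 0.001] q [-0.36  0.52  0.88  1.57 -0.41  1.25 -0.81] g 0.27 F [ 0.7  0.4 -1.4]
```

View pics/s6c.png

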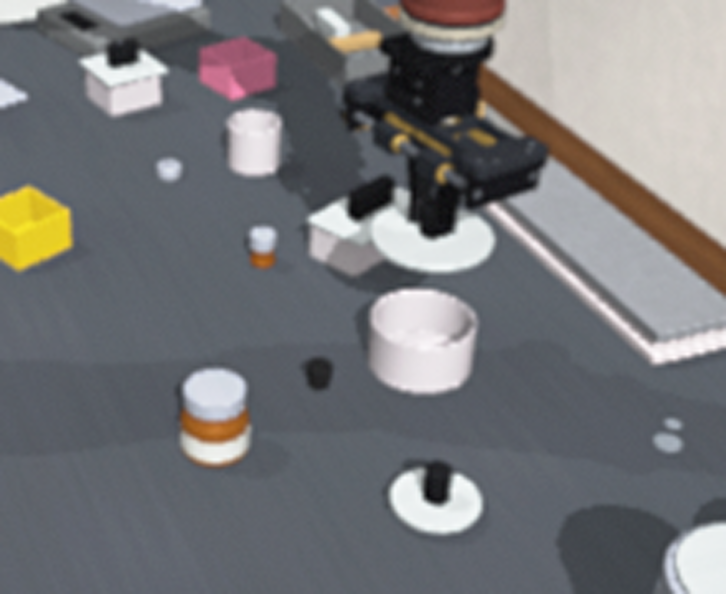

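The large lid is held level above its tub (lid at crop 433,235; tub at 423,340). Lowering it.

>>> {"op": "servo_tool", "data": {
  "motion": [
    [0,[0,0.1,3],[0,0,0]],
    [0,[0,0.1,6],[0,0,0]],
    [0,[0,0.1,7.5],[0,0,0]],
    [0,[0,0.1,8.2],[0,0,0]],
    [0,[0,0.1,8.6],[0,0,0]],
    [0,[0,0.1,8.7],[0,0,0]],
    [0,[0,0.1,8.7],[0,0,0]],
    [5,[0,0.1,8.7],[0,0,0]],
    [5,[0,0.1,8.7],[0,0,0]],
    [5,[0,0.1,8.7],[0,0,0]],
    [5,[0,0.1,8.7],[0,0,0]],
    [5,[0,0.1,7.5],[0,0,0]],
    [5,[0,0.1,5],[0,0,0]],
    [5,[0,0.1,1],[0,0,0]],
    [5,[0,0.1,-1],[0,0,0]],
    [5,[0,0.1,-1],[0,0,0]]
  ]
}}

```text
time: 18.2
tool_pos: [0.6221, -0.2216, 0.1645]
eef_rot: [[0.985, 0.174, 0.005], [0.174, -0.985, -0.003], [0.004, 0.004, -1.0]]
wrist_force: [-0.3, -0.7, -0.4]
gripper_width: 0.575
```

```bash
python3 go.py 535 -409.5 130 -79.9; python3 -c "
from h import *
im,d=snap('side','s7')
cv2.imwrite('pics/s7c.png',cv2.resize(im[130:310,270:490,::-1],None,fx=3.3,fy=3.3,interpolation=cv2.INTER_CUBIC))"
```

```text
t 18.2 pos [ 622.1 -221.6  164.5] psi -80.0 shift cm [-11.87  16.97   3.47] rot [ 0.004 -0.004 -0.001] q [-0.36  0.51  0.89  1.55 -0.41  1.27 -0.81] g 0.58 F [-0.3 -0.7 -0.4]
```

View pics/s7c.png

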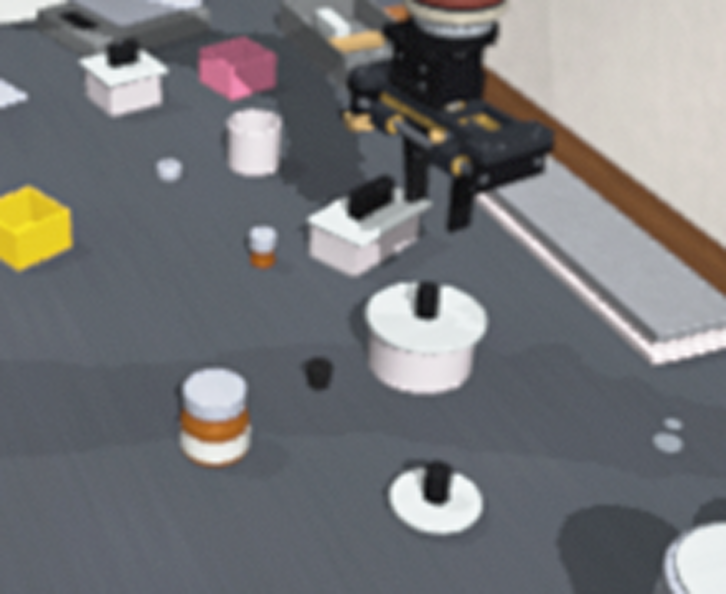

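The large lid is seated (crop 427,315). Last is the small round lid.

>>> {"op": "servo_tool", "data": {
  "motion": [
    [5,[-2.4,3.4,0],[0,0,0]],
    [5,[-4.8,6.8,1],[0,0,0]],
    [5,[-7.2,10.2,2],[0,0,0]],
    [5,[-9.6,13.6,3],[0,0,0]],
    [5,[-11.4,16.2,3.4],[0.004,-0.004,0]],
    [5,[-11.87,16.97,3.4],[0.004,-0.004,0]],
    [5,[-11.87,16.97,3.4],[0.004,-0.004,0]],
    [5,[-11.87,16.97,3.4],[0.004,-0.004,0]],
    [5,[-11.87,16.97,3.4],[0.004,-0.004,0]]
  ]
}}

```text
time: 19.15
tool_pos: [0.5347, -0.4062, 0.1263]
eef_rot: [[0.984, 0.178, -0.005], [0.178, -0.984, 0.002], [-0.005, -0.003, -1.0]]
wrist_force: [0.1, -0.1, 0.4]
gripper_width: 0.576
```

```bash
python3 go.py 535 -409 21 -79.9
```

```text
t 19.1 pos [ 534.7 -406.2  126.3] psi -79.8 shift cm [ 0.03  0.31 10.53] rot [-0.003  0.005  0.002] q [-0.03  0.58  0.87  1.55 -0.46  1.24 -0.47] g 0.58 F [ 0.1 -0.1  0.4]
```

>>> {"op": "servo_tool", "data": {
  "motion": [
    [5,[0,0.1,4],[-0.002,0.003,0]],
    [5,[0,0.1,7],[-0.002,0.003,0]],
    [5,[0,0.1,9],[-0.002,0.003,0]],
    [5,[0,0.1,10],[-0.002,0.003,0]],
    [5,[0,0.1,10.4],[-0.002,0.003,0]],
    [5,[0,0.1,10.4],[-0.002,0.003,0]],
    [0,[0,0.1,10.4],[-0.002,0.003,0]],
    [0,[0,0.1,10.4],[-0.002,0.003,0]],
    [0,[0,0.1,10.4],[-0.002,0.003,0]],
    [0,[0,0.1,10.4],[-0.002,0.003,0]],
    [0,[0,0.1,10.4],[-0.002,0.003,0]],
    [0,[0,0.1,10.4],[-0.002,0.003,0]]
  ]
}}

```text
time: 20.35
tool_pos: [0.533, -0.4092, 0.0228]
eef_rot: [[0.985, 0.175, -0.002], [0.175, -0.985, -0.0], [-0.002, -0.0, -1.0]]
wrist_force: [-0.6, 0.4, 3.3]
gripper_width: 0.262
```

```bash
python3 go.py 535 -409 180 -79.9;python3 go.py 622.5 206 180 -79.9
```

```text
t 20.4 pos [ 533.  -409.2   22.8] psi -79.9 shift cm [  0.17   0.02 -15.72] rot [-0.     0.002 -0.001] q [ 0.02  0.68  0.8   1.63 -0.54  1.07 -0.41] g 0.26 F [-0.6  0.4  3.3]
t 20.4 pos [ 533.  -409.2   22.8] psi -79.9 shift cm [ 19.54 -59.01 -15.74] rot [-0.     0.002 -0.001] q [ 0.02  0.68  0.8   1.63 -0.54  1.07 -0.41] g 0.26 F [-0.6  0.4  3.3]
```

>>> {"op": "servo_tool", "data": {
  "motion": [
    [0,[0,0,-3],[0,0,0]],
    [0,[0,0,-7],[0,0,0]],
    [0,[0,0,-11],[0,0,0]],
    [0,[0,0,-14],[0,0,0]],
    [0,[0,0,-15.7],[0,0,0]],
    [0,[1,-3,-15.7],[0,0,0]],
    [0,[2.3,-7,-15.7],[0,0,0]],
    [0,[3.6,-11,-15.7],[0,0,0]],
    [0,[5,-15,-15.7],[0,0,0]],
    [0,[6.3,-19,-15.7],[0,0,0]],
    [0,[7.6,-23,-15.7],[0,0,0]],
    [0,[8.9,-27,-15.7],[0,0,0]],
    [0,[10.2,-31,-15.7],[0,0,0]],
    [0,[11.5,-35,-15.7],[0,0,0]],
    [0,[12.9,-39,-15.7],[0,0,0]],
    [0,[14.2,-43,-15.7],[0,0,0]],
    [0,[15.5,-47,-15.7],[0,0,0]],
    [0,[16.9,-51,-15.7],[0,0,0]],
    [0,[18,-54.5,-15.7],[0,0,0]],
    [0,[18.5,-56,-15.7],[0,0,0]]
  ]
}}

```text
time: 22.35
tool_pos: [0.6165, 0.1797, 0.1777]
eef_rot: [[0.984, 0.18, -0.004], [0.18, -0.984, 0.0], [-0.004, -0.001, -1.0]]
wrist_force: [0.4, -0.2, -1.4]
gripper_width: 0.266
```

```bash
python3 go.py 620.5 206 150 -79.9
```

```text
t 22.4 pos [616.5 179.7 177.7] psi -79.6 shift cm [ 0.87 -2.51  2.77] rot [-0.001  0.004  0.005] q [-0.96  0.44  0.82  1.57 -0.33  1.28 -1.48] g 0.27 F [ 0.4 -0.2 -1.4]
```

>>> {"op": "servo_tool", "data": {
  "motion": [
    [0,[0.87,-2.8,1.5],[0,0,0]],
    [0,[0.87,-2.8,2.8],[0,0,0]],
    [0,[0.87,-2.8,2.8],[0,0,0]],
    [0,[0.87,-2.8,2.8],[0,0,0]],
    [0,[0.87,-2.8,2.8],[0,0,0]]
  ]
}}

```text
time: 22.85
tool_pos: [0.6215, 0.2021, 0.152]
eef_rot: [[0.985, 0.173, -0.002], [0.173, -0.985, -0.0], [-0.002, -0.0, -1.0]]
wrist_force: [-0.7, 0.9, -0.6]
gripper_width: 0.269
```

```bash
python3 go.py 620.5 206 68.5 -79.9; python3 -c "
from h import *
im,d=snap('side','s8')
cv2.imwrite('pics/s8c.png',cv2.resize(im[80:260,250:470,::-1],None,fx=3.3,fy=3.3,interpolation=cv2.INTER_CUBIC))"
```

```text
t 22.9 pos [621.5 202.1 152. ] psi -80.1 shift cm [-0.02 -0.4   8.35] rot [-0.     0.002 -0.003] q [-0.97  0.48  0.8   1.57 -0.36  1.24 -1.51] g 0.27 F [-0.7  0.9 -0.6]
```

View pics/s8c.png

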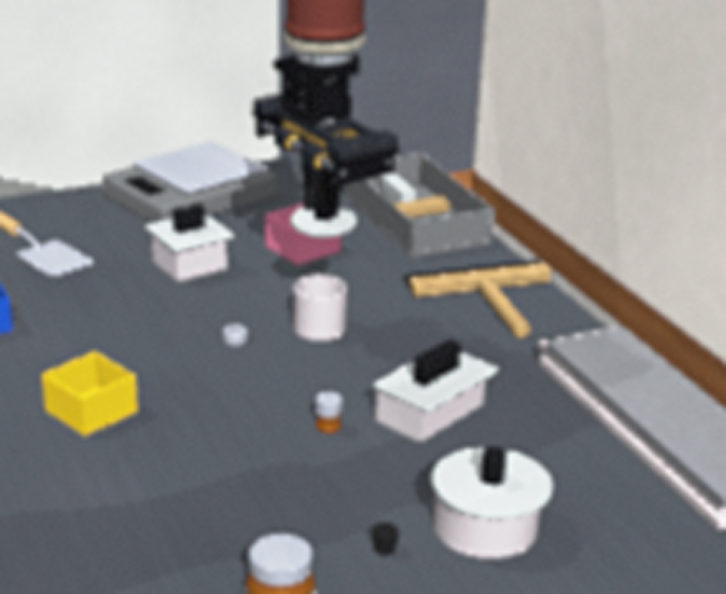

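>>> {"op": "servo_tool", "data": {
  "motion": [
    [0,[0,-0.35,1],[0,0,0]],
    [0,[0,-0.35,4],[0,0,0]],
    [0,[0,-0.35,6],[0,0,0]],
    [0,[0,-0.35,7],[0,0,0]],
    [0,[0,-0.35,7.8],[0,0,0]],
    [0,[0,-0.35,8.1],[0,0,0]],
    [0,[0,-0.35,8.1],[0,0,0]],
    [0,[0,-0.35,8.1],[0,0,0]],
    [0,[0,-0.35,8.1],[0,0,0]]
  ]
}}

```text
time: 23.8
tool_pos: [0.6207, 0.2073, 0.071]
eef_rot: [[0.985, 0.175, -0.001], [0.175, -0.985, 0.001], [-0.001, -0.001, -1.0]]
wrist_force: [-0.7, 0.2, -0.6]
gripper_width: 0.264
```

```bash
python3 go.py 620.5 206 68 -79.9
```

```text
t 23.8 pos [620.7 207.3  71. ] psi -79.9 shift cm [-0.04  0.13  0.3 ] rot [-0.001  0.001 -0.   ] q [-0.94  0.56  0.75  1.65 -0.42  1.11 -1.47] g 0.26 F [-0.7  0.2 -0.6]
```

>>> {"op": "servo_tool", "data": {
  "motion": [
    [0,[0,0.1,0.3],[0,0,0]],
    [0,[0,0.1,0.3],[0,0,0]],
    [0,[0,0.1,0.3],[0,0,0]],
    [5,[0,0.1,0.3],[0,0,0]],
    [5,[0,0.1,0.3],[0,0,0]],
    [5,[0,0.1,0.3],[0,0,0]],
    [5,[0,0.1,0.3],[0,0,0]],
    [5,[0,0.1,-1],[0,0,0]],
    [5,[0,0.1,-3],[0,0,0]],
    [5,[0,0.1,-7],[0,0,0]],
    [5,[-4,0.1,-10],[0,0,0]],
    [5,[-8,0.1,-12],[0,0,0]],
    [5,[-12,0.1,-13],[0,0,0]],
    [5,[-15,0.1,-14],[0,0,0]],
    [5,[-15,0.1,-14],[0,0,0]]
  ]
}}

```text
time: 25.3
tool_pos: [0.4711, 0.1797, 0.2127]
eef_rot: [[0.985, 0.175, -0.002], [0.175, -0.984, 0.006], [-0.001, -0.006, -1.0]]
wrist_force: [0.6, -0.4, 0.8]
gripper_width: 0.574
```

```bash
python3 go.py 480 200 215 -79.9
cat > chk.py <<'E'
from meas import *
import sys
f=sys.argv[1]
im,d=snap('side','s'+f)
cv2.imwrite('pics/s%sc.png'%f,cv2.resize(im[90:270,220:440,::-1],None,fx=3.3,fy=3.3,interpolation=cv2.INTER_CUBIC))
im,d=snap('top','t'+f)
cv2.imwrite('pics/t%sc.png'%f,cv2.resize(im[95:275,130:480,::-1],None,fx=2.25,fy=2.25,interpolation=cv2.INTER_CUBIC))
E
python3 chk.py 9
```

```text
t 25.3 pos [471.1 179.7 212.7] psi -79.9 shift cm [ 1.23 -1.85 -0.22] rot [-0.006  0.001 -0.   ] q [-1.3   0.02  0.88  1.86 -0.02  1.27 -1.81] g 0.57 F [ 0.6 -0.4  0.8]
```

View pics/s9c.png

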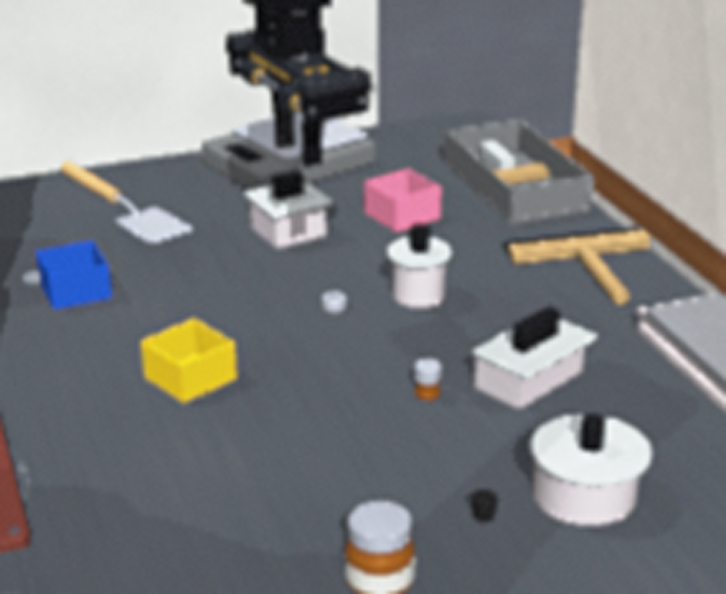

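View pics/t9c.png

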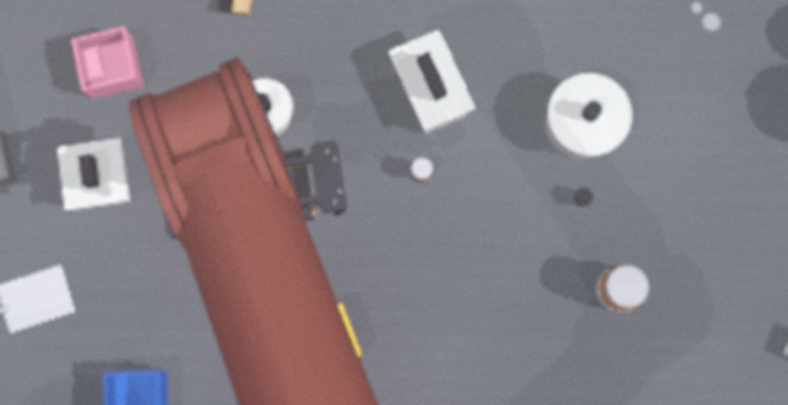

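All four lids look seated. The arm hides part of the small one in the top view, so I'll move it clear and measure.

>>> {"op": "servo_tool", "data": {
  "motion": [
    [5,[0,4,0],[0,0,0]],
    [5,[0,8,0],[0,0,0]],
    [5,[0,12,0],[0,0,0]],
    [5,[0,16,0],[0,0,0]],
    [5,[0,20,0],[0,0,0]],
    [5,[0,24,0],[0,0,0]],
    [5,[0,24,0],[0,0,0]],
    [5,[0,24,0],[0,0,0]],
    [5,[0,24,0],[0,0,0]],
    [5,[0,24,0],[0,0,0]]
  ]
}}

```text
time: 26.4
tool_pos: [0.5152, -0.0551, 0.2104]
eef_rot: [[0.984, 0.177, -0.003], [0.177, -0.984, -0.001], [-0.003, 0.0, -1.0]]
wrist_force: [0.0, 0.0, -0.6]
gripper_width: 0.572
```

```bash
python3 chk.py 10
python3 - <<'E'
from meas import *
q=np.load('pics/t10.npz');W=cloud('top',q['d']);V=q['im'].max(2).astype(int);W0=cloud('top',np.load('pics/t0.npz')['d'])
for k,u,v,z,r in [('LR',392,145,.056,28),('SR',250,141,.061,22),('SQ',171,172,.051,24),('OB',321,131,.046,30),('bigjar',407,223,.065,18),('sjar',318,170,.036,10)]:
    m=comp(V>170,u,v,r);e=cv2.erode(m,np.ones((3,3),np.uint8))>0
    A=np.c_[W[e][:,:2],np.ones(e.sum())];co=np.linalg.lstsq(A,W[e][:,2],rcond=None)[0]
    print(k,out(m,'top',z),'zmed',round(np.median(W[e][:,2])*1000,1),'tilt',np.round(co[:2],3))
m=comp(np.load('pics/t0.npz')['im'].max(2)>170,287,195,26)>0;print('ref lid z (16)',np.median(W0[m][:,2]))
E
```

```text
LR rect [ 622. -230.] [112.   95.4] ang 1.1 circ [ 621.7 -223.1] 113.3 zmed 57.2 tilt [-0.946  1.046]
SR rect [624.2 204.2] [75.3 70.6] ang 1.8 circ [623.6 202.4] 79.2 zmed 61.6 tilt [-2.26  -1.328]
SQ rect [531.4 426. ] [88.5 88.1] ang 9.8 circ [531.2 426.2] 117.2 zmed 51.5 tilt [-0.828 -1.389]
OB rect [669.4 -13.2] [116.8  74.7] ang 24.5 circ [668.9 -13.1] 133.2 zmed 47.0 tilt [-1.789  0.217]
bigjar rect [ 395.1 -269.1] [49.3 52.2] ang 89.7 circ [ 395.1 -269.7] 53.9 zmed 65.9 tilt [ 0.019 -0.021]Traceback (most recent call last):
  File "<stdin>", line 4, in <module>
cv2.error: OpenCV(4.12.0) /io/opencv/modules/imgproc/src/morph.dispatch.cpp:1025: error: (-215:Assertion failed) !src.empty() in function 'erode'
```

View pics/t10c.png

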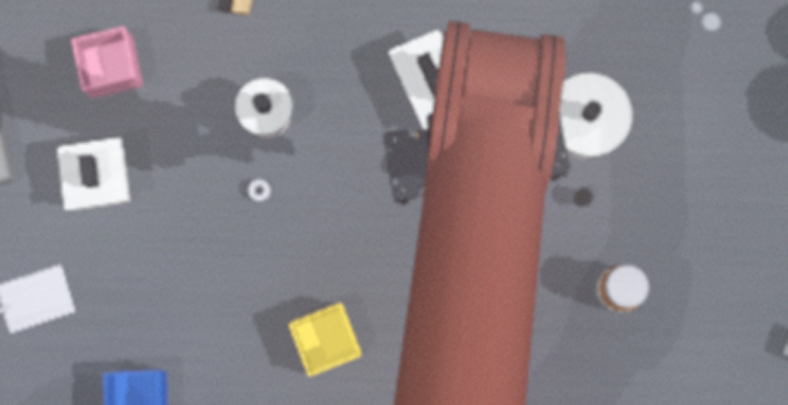

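Run:
```python
from meas import *
for k,f,u,v,z,r in [('LR','t9',392,145,.056,28),('SR','t10',248,141,.061,22),('SQ','t10',171,172,.051,24),('OB','t9',321,131,.046,30),('bigjar','t9',407,223,.065,18),('sjar','t9',318,170,.036,10)]:
    q=np.load('pics/%s.npz'%f);W=cloud('top',q['d']);V=q['im'].max(2).astype(int)
    m=comp(V>170,u,v,r);e=m>0;md=np.median(W[e][:,2]);e&=abs(W[...,2]-md)<.007
    A=np.c_[W[e][:,:2],np.ones(e.sum())];co=np.linalg.lstsq(A,W[e][:,2],rcond=None)[0]
    print(k,out(m,'top',z),'zmed',round(md*1000,1),'tilt',np.round(co[:2],3))
```

```text
LR rect [ 621.9 -223.7] [111.2 109.6] ang 45.1 circ [ 622.  -223.3] 113.4 zmed 56.9 tilt [-0.003  0.002]
SR rect [624.2 204.2] [75.3 70.6] ang 1.8 circ [623.6 202.4] 79.2 zmed 61.3 tilt [-0.006  0.005]
SQ rect [531.4 426. ] [88.5 88.1] ang 9.8 circ [531.2 426.2] 117.2 zmed 51.1 tilt [ 0.002 -0.01 ]
OB rect [666.7 -15.5] [123.3  75.8] ang 24.7 circ [665.9 -14.7] 138.8 zmed 46.4 tilt [-0.     0.007]
bigjar rect [ 394.4 -269.8] [52.6 51.8] ang 45.3 circ [ 395.1 -269.7] 53.9 zmed 66.1 tilt [-0.007 -0.021]
sjar rect [550.4  -4.6] [24.1 26.8] ang 1.1 circ [549.9  -3.9] 28.4 zmed 35.8 tilt [-0.026  0.019]
```

All four lids are level (tilt 0.01 or less), at seated height, and within about 6 mm of their tub centres. The jars haven't moved and the gripper is clear, so I'm handing in.

```bash
python3 -c "
from h import *
print(arm.get_obs()['time'],arm.finish_job())"
```

```text
the job is handed in; nothing more can be done
26.5 None
```

I put all four lids on their own tubs, one grasp each by the knob or bar, in the order oblong, square, large round, small round. I handed the job in at 26.5 s; it reports no verdict.

My last camera checks:

| Lid | Flange top, measured (mm) | Flange top, expected (mm) | Tilt (rad) | Distance from tub centre (mm) |
|---|---|---|---|---|
| Large round | 56.9 | 56 | 0.004 | about 5 |
| Small round | 61.3 | 61 | 0.008 | 2 to 4 |
| Square | 51.1 | 51 | 0.010 | about 2 |
| Oblong | 46.4 | 46 | 0.007 | about 5 |

- **Turn:** the square and oblong lids sit within 1° of their tubs.
- **Jars and gripper:** both amber jars measured within about 1.5 mm of where they started, and the gripper was clear of everything at the end.
- **Failed checks:** my first tilt fit gave nonsense values because outlying depth pixels got into it, and the arm hid the small jar in that picture. I fixed the fit by dropping the outliers and measured the hidden items from an earlier picture taken after the last placing.
- **Picture limits:** the colour outlines of the seated lids came out up to 5 mm larger than the real lids, so their centres are only good to a few millimetres.

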